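Clear the sander and start it from the panel

ROBOT

A 6-joint arm with a two-finger parallel gripper is mounted at the origin on the work surface. World frame = base frame: x ahead of the robot, y to its left, z up, the work surface at z = 0. Lengths are in m, angles in degrees, forces in N, time in s.
With the tool pointing down it reaches from about 0.4 to 0.825 m from the base axis. Payload 7 kg.
Tool frame: the origin (TCP) lies on the centre line of the jaws, within the pads' length; the fingertips stand 11 mm ahead of it and the grasp point (between the pads) lies 8 mm behind it; z points along the fingers, y is the line along which they close (so a half turn about z gives the same grasp; the last joint's range is limited). The gripper opens to 88 mm and grips with 3 to 60 N. Pads are 19 mm wide; open, the fingers measure 130 mm over their backs; the gripper's body (78 mm by 193 mm) begins 47 mm behind the grasp point.
Start: joints at [-48.065, 20.546, 0.682, 0, -70.136, -16.507], TCP at [0.29, -0.61, 0.238] pointing down, gripper open.
Joint ranges: [-176.03, 176.03], [-82.01, 121.73], [-58.28, 71.71], [-173.87, 95.51], [-174.79, -0.11], [-173.66, 173.66]. Speed limits (degrees/s): [136.94, 136.94, 172.46, 180, 180, 180].

INTERFACE

Orientations are given as [roll, pitch, yaw] about the fixed x, y, z axes, in that order (R = Rz(yaw) Ry(pitch) Rx(roll)).
In Python, from plant import r, capture, camera_model, job gives the robot as it stands.
- The arm moves only by the tool drive_tool, never from a script. Its argument "increments" is a list that holds one entry, the list of rows, each a list of 5 numbers: the gripper's target within -1 to 1 (fully open at 1, half-way at 0, shut at -1), then the shift along the tool's x, y, z scaled (see below), then the turn about the tool's z scaled (see below). In form: [[[gripper, tx, ty, tz, roll], ...]]. A call has 1 to 5 rows; each row is the pose to reach, as a shift and turn from the pose commanded when the call began, along the tool's axes at that moment, turning the shorter way round; what a row does not reach only later rows make up. The controller multiplies each number of a shift by 120 mm and each number of a turn by 360 degrees. A row lasts 1/8 s, in which the tool goes at most 62.5 mm and 10.7 degrees, less where a joint would pass 70% of its speed; a pose out of reach is approached as far as the arm can. A call with a number of a shift or a turn outside -1 to 1 is refused whole. A call with a gripper value outside its range is refused whole. The fingers move at their own pace and stop on an object; "squeeze" is the grip in N (left out, the last holds). Time passes only in rows, so rows that repeat a pose let the fingers close. It gives the time, the measured TCP pose, the force, the opening and the grip force at its end, in the units of the state.
- r.get_state(): the state, without advancing time (a new reading comes with each control period).
- capture(name): name is "scene" or "top" or "wrist"; returns the picture (384x512x3 uint8, red, green, blue); there is no depth.
- camera_model(name): a dict with "camera_matrix" (3x3 intrinsics, pixels), "rvec" (rotation vector, rad) and "tvec" (3), from world to camera coordinates, as OpenCV has them. Camera axes: x right, y down, z forward; pixel columns grow to the right and rows downward; lengths in m; the calibration is good to about 2 mm. A picture is of the moment at which its call begins: read the wrist's pose just before it. camera_model takes no time and is no camera call; for the wrist camera it gives the pose at the moment of the call.
- job.close_job(): hands the job in; it is judged then, once.
The state is a dict: "time_s": time; "joints": joint angles; "qd": joint speeds; "joint_torque": joint torques, N m; "tcp_pos": TCP position; "eef_rot": TCP orientation; "contact_force": force on the tool from outside, world axes, zero at the start; "moment": the same for the moment, N m; "gripper_width": finger opening in m; "gripper_force": force on a finger pad.
Only numpy, scipy, OpenCV 4.12 (cv2) and the standard library are available. Lean on these libraries where they do the work, as an engineer would, in place of code of your own. Each camera call takes 0.05 s, during which the arm holds its last target. There are 200 camera calls.

TASK

Get the bench sander ready and running: first take the pine offcut off its work table and leave it in the blue scrap bin, then press the buttons on the panel one at a time, each fully down and then let up again, in the order yellow, blue, green. Do not press the red button, do not press any button before its turn, and leave the screwdriver, glue bottle and drill where they are.

Things in the scene. Friction and masses are not known exactly. Their poses are not given: they have to be found in the camera images.
- offcut: Loose pine offcut, a block 110 (its x) x 40 (its y) x 45 mm (z), about 0.11 kg; origin at the centre of its underside. It starts lying flat on the sander's work table.
- bin: Blue open scrap bin, fixed to the bench, outer 220 (its x) x 170 (its y) x 60 mm high, walls and floor 5 mm thick, empty; origin at the centre of its underside, on the bench. It may stand to the left or to the right of the panel.
- sander_table (a point): Centre of the upper face of the bench sander's aluminium work table, 100 mm above the bench. The table is 220 (x) x 140 mm (y). The upright sanding disc (75 mm radius, its guard 83 mm, reaching 188 mm above the bench) stands along the table's -y edge, 74 mm from this point; the motor is behind it, on the -y side. The sander is fixed.
- panel: Dark steel base plate of the control panel, 150 x 150 x 12 mm, fixed to the bench; origin at the centre of its underside. Four grey push-button modules (62 x 62 mm, tops 58 mm above the bench) stand on it in a 2 x 2 square, 66 mm apart; which colour is where varies.
- yellow_top (a point): Centre of the top face of the yellow button cap (the first button, wakes the panel): round, 35 mm across, 14 mm proud of its module, so 72 mm above the bench when up; it is pressed straight down. z axis up. Its module's tell-tale tab stands 31 mm from it along the point's +x axis.
- yellow_key (a joint): How far the yellow button is pressed, m: 0 up, 0.008 fully down. Spring return; the push grows from about 2 N to 5.5 N or a little more at the bottom, where it stops hard.
- yellow_tab (a joint): White tell-tale tab of the yellow button's module, 24 mm wide, m: 0 when standing 9 mm out of the module, 0.008 when dropped almost flush. The button takes it down when pressed and it stays down afterwards, showing that the button has been used.
- blue_top (a point): Centre of the top face of the blue button cap (the second button, dust extractor): round, 35 mm across, 14 mm proud of its module, so 72 mm above the bench when up; it is pressed straight down. z axis up. Its module's tell-tale tab stands 31 mm from it along the point's +x axis.
- blue_key (a joint): How far the blue button is pressed, m: 0 up, 0.008 fully down. Spring return; the push grows from about 2 N to 5.5 N or a little more at the bottom, where it stops hard.
- blue_tab (a joint): White tell-tale tab of the blue button's module, 24 mm wide, m: 0 when standing 9 mm out of the module, 0.008 when dropped almost flush. The button takes it down when pressed and it stays down afterwards, showing that the button has been used.
- green_top (a point): Centre of the top face of the green button cap (the third button, sander start): round, 35 mm across, 14 mm proud of its module, so 72 mm above the bench when up; it is pressed straight down. z axis up. Its module's tell-tale tab stands 31 mm from it along the point's +x axis.
- green_key (a joint): How far the green button is pressed, m: 0 up, 0.008 fully down. Spring return; the push grows from about 2 N to 5.5 N or a little more at the bottom, where it stops hard.
- green_tab (a joint): White tell-tale tab of the green button's module, 24 mm wide, m: 0 when standing 9 mm out of the module, 0.008 when dropped almost flush. The button takes it down when pressed and it stays down afterwards, showing that the button has been used.
- red_top (a point): Centre of the top face of the red button cap (the stop button: not to be pressed): round, 35 mm across, 14 mm proud of its module, so 72 mm above the bench when up; it is pressed straight down. z axis up. Its module's tell-tale tab stands 31 mm from it along the point's +x axis.
- red_key (a joint): How far the red button is pressed, m: 0 up, 0.008 fully down. Spring return; the push grows from about 2 N to 5.5 N or a little more at the bottom, where it stops hard.
- red_tab (a joint): White tell-tale tab of the red button's module, 24 mm wide, m: 0 when standing 9 mm out of the module, 0.008 when dropped almost flush. The button takes it down when pressed and it stays down afterwards, showing that the button has been used.
- screwdriver: Bystander: red-handled screwdriver, 190 mm long, lying on the bench beyond the work; origin at the middle of its underside.
- glue: Bystander: white glue bottle, 54 mm across, 150 mm high, standing beyond the work; origin at the centre of its underside.
- drill: Bystander: cordless drill standing on its battery, about 75 x 205 x 185 mm high, beyond the work; origin at the centre of its underside.
Mind the look-alikes: they are no part of the job. Of the things that look like the offcut, the largest one is meant.

How it is judged:
By the outcome, as a careful person would: the job done as asked, in the order asked, and still so for the second after the job is handed in, with the robot touching nothing.
It also fails if it takes over 64 s, if anything falls off the work surface, if the arm or the gripper's body presses on something with over 40 N, if the wrist force passes 120 N, or if a joint passes its speed limit or range.

## Working session

There is one attempt and no reset: what is moved stays moved. The work goes in short steps, Python scripts to look and compute and a tool call to move; the robot and the scene stay as the last step left them, time stands still between calls to the robot, and variables do not carry over. Pictures are saved under pics/ and viewed, at most 10 in all, crops included, and the job is handed in when it is done.

Besides the shell and the picture viewer there is one more tool, called as a command line: name --argument value ..., lists and objects as JSON in quotes. drive_tool: Moves the arm, as the interface text tells. Its arguments: {"type":"object","properties":{"increments":{"type":"array"},"squeeze":{"type":"number"}},"required":["increments"]}

```bash
mkdir -p pics; python3 - <<'E'
from plant import r,capture,camera_model
import cv2,numpy as np
s=r.get_state();print(s['time_s'],s['tcp_pos'],s['eef_rot'],s['gripper_width'])
for n in ('top','scene'):
    m=camera_model(n);im=capture(n);cv2.imwrite(f'pics/{n}0.png',im[:,:,::-1])
    R=cv2.Rodrigues(np.array(m['rvec']))[0];print(n,(-R.T@np.array(m['tvec']).ravel()).round(3),R.round(2).tolist(),m['camera_matrix'])
E
```

```text
0.0 [ 0.28958782 -0.60916557  0.23661469] [ 1.79902107e+02 -7.57279753e-03 -1.54579559e+02] 0.0875623341273845
top [0.438 0.024 1.01 ] [[0.02, -1.0, 0.0], [-1.0, -0.02, -0.07], [0.07, -0.0, -1.0]] [[357.59500516   0.         255.65104065]
 [  0.         357.59500516 188.60217257]
 [  0.           0.           1.        ]]
scene [1.144 0.238 1.046] [[-0.34, 0.94, -0.01], [0.77, 0.27, -0.58], [-0.54, -0.21, -0.81]] [[439.27175277   0.         256.13495753]
 [  0.         439.27175277 197.48793139]
 [  0.           0.           1.        ]]
```

View pics/top0.png

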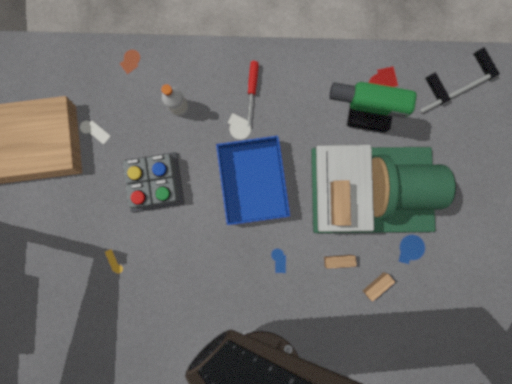

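View pics/scene0.png

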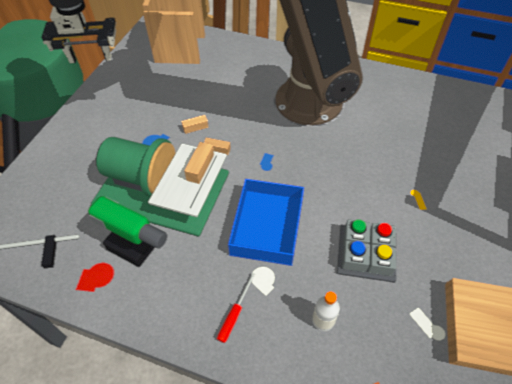

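The top view shows the offcut at about (341,203) on the sander table, the bin at (253,180) and the panel at (152,182). On the panel, yellow is at (135,173), blue (159,169), green (162,193) and red (138,197). I'll zoom in for detail.

```bash
cat > h.py <<'E'
import cv2,numpy as np
from plant import r,capture,camera_model
def at(n,uv,z,m=None):
    m=m or camera_model(n);R=cv2.Rodrigues(np.array(m['rvec']))[0];t=np.array(m['tvec']).ravel()
    d=R.T@np.linalg.inv(np.array(m['camera_matrix']))@np.array([*uv,1.]);c=-R.T@t
    return (c+d*(z-c[2])/d[2]).round(4)
E
python3 - <<'E'
from h import *
a=cv2.imread('pics/top0.png');b=cv2.imread('pics/scene0.png')
f=lambda i,x,y:cv2.resize(i[y:y+100,x:x+130],None,fx=3,fy=3,interpolation=cv2.INTER_CUBIC)
cv2.imwrite('pics/z.png',np.vstack([np.hstack([f(a,300,140),f(a,110,130)]),np.hstack([f(b,140,115),f(b,310,195)])]))
hsv=cv2.cvtColor(a,cv2.COLOR_BGR2HSV)
for n,(u,v) in dict(yellow=(135,173),blue=(159,169),green=(162,193),red=(138,197)).items(): print(n,at('top',(u,v),.072))
mk=((hsv[...,0]>105)&(hsv[...,0]<125)&(hsv[...,1]>150)).astype(np.uint8);mk[:130]=0;mk[230:]=0;mk[:,:210]=0;mk[:,295:]=0
p=cv2.boxPoints(cv2.minAreaRect(cv2.findNonZero(mk)));print('bin',[at('top',q,.06) for q in p],at('top',p.mean(0),.06))
E
```

```text
yellow [0.5368 0.3421 0.072 ]
blue [0.5489 0.2793 0.072 ]
green [0.4858 0.2688 0.072 ]
red [0.4737 0.3312 0.072 ]
bin [array([0.6204, 0.1316, 0.06  ]), array([ 0.6476, -0.0338,  0.06  ]), array([ 0.4346, -0.0671,  0.06  ]), array([0.4082, 0.0959, 0.06  ])] [0.5269 0.0316 0.06  ]
```

View pics/z.png

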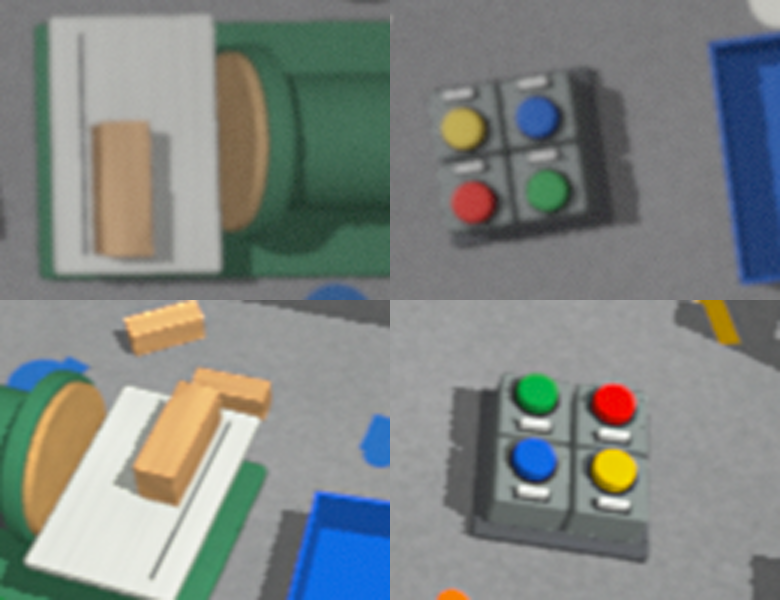

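```bash
cat >> h.py <<'E'
from scipy.spatial.transform import Rotation as Ro
def go(*wps):
    "rows (tx,ty,tz,turn) for (x,y,z,yaw) waypoints"
    s=r.get_state();R=Ro.from_euler('xyz',s['eef_rot'],degrees=True).as_matrix()
    print('t',s['time_s'],'tcp',np.round(s['tcp_pos'],4),'yaw',round(s['eef_rot'][2],2))
    for x,y,z,yaw in wps:
        d=R.T@(np.array([x,y,z])-s['tcp_pos'])/.12
        print(d.round(3).tolist(),round(-((yaw-s['eef_rot'][2]+180)%360-180)/360,4))
E
python3 - <<'E'
from h import *
P=lambda x,y,z,ox,oy:at('top',(ox+x/3,oy+y/3),z)
c=[P(*q,.145,300,140) for q in [(103,122),(150,122),(153,257),(103,257)]];print(c,np.mean(c,0))
print('table',np.mean([P(*q,.1,300,140) for q in [(48,18),(211,14),(222,268),(57,273)]],0))
o=np.mean(c,0);go((o[0],o[1],.237,-180))
E
```

```text
[array([ 0.5222, -0.1673,  0.145 ]), array([ 0.5231, -0.2054,  0.145 ]), array([ 0.4143, -0.2084,  0.145 ]), array([ 0.4134, -0.1683,  0.145 ])] [ 0.46825 -0.18735  0.145  ]
table [ 0.5099 -0.2042  0.1   ]
t 0.1 tcp [ 0.2896 -0.6092  0.2367] yaw -154.58
[-2.854, 2.536, 0.001] 0.0706
```

drive_tool --increments '[[[1,-0.95,0.845,0,0],[1,-0.95,0.845,0,0],[1,-0.95,0.845,0,0]]]'

```text
time_s: 0.48
tcp_pos: [0.3498, -0.4665, 0.2374]
eef_rot: [180.0, 0.0, -154.5]
contact_force: [0.5, -0.6, 0.7]
gripper_width: 0.0876
gripper_force: 0.0
```

drive_tool --increments '[[[1,-0.95,0.845,0,0],[1,-0.95,0.845,0,0],[1,-0.95,0.845,0,0]]]'

```text
time_s: 0.85
tcp_pos: [0.4092, -0.326, 0.2376]
eef_rot: [180.0, 0.0, -154.5]
contact_force: [0.8, -0.4, 0.5]
gripper_width: 0.0875
gripper_force: 0.0
```

drive_tool --increments '[[[1,-0.95,0.845,0,0.0706],[1,-0.95,0.845,0,0.0706],[1,-0.95,0.845,0,0.0706],[1,-0.95,0.845,0,0.0706],[1,-0.95,0.845,0,0.0706]]]'

```text
time_s: 1.48
tcp_pos: [0.4679, -0.1879, 0.2374]
eef_rot: [180.0, -0.0, -179.9]
contact_force: [-0.3, -0.2, -0.1]
gripper_width: 0.0878
gripper_force: 0.0
```

```bash
python3 - <<'E'
from h import *
m=camera_model('wrist');im=capture('wrist');cv2.imwrite('pics/w1.png',im[:,:,::-1]);import pickle;pickle.dump(m,open('w1.pkl','wb'))
print(r.get_state()['contact_force']);go((.468,-.187,.137,-180))
E
```

```text
[0.34373878 0.12566057 0.14309731]
t 1.525 tcp [ 0.4677 -0.1884  0.2374] yaw -179.95
[-0.003, 0.011, 0.836] 0.0001
```

View pics/w1.png

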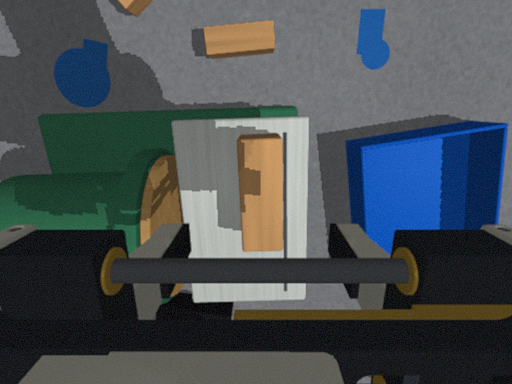

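The wrist view shows the offcut's top face with corners at about (238,139), (279,138), (283,250) and (243,250), between the open fingers.

```bash
python3 - <<'E'
from h import *
import pickle;m=pickle.load(open('w1.pkl','rb'))
im=cv2.imread('pics/w1.png');h=cv2.cvtColor(im,cv2.COLOR_BGR2HSV)
mk=((h[...,0]>8)&(h[...,0]<22)&(h[...,1]>90)).astype(np.uint8);mk[:125]=0;mk[252:]=0;mk[:,:225]=0;mk[:,295:]=0
for v in (145,170,195,220,245):
    x=np.where(mk[v])[0];print(v,x.min(),x.max(),im[v,235:287:4,2])
for q in [(238,139),(279,138),(283,250),(243,250)]:print(at('wrist',q,.145,m))
E
```

```text
145 237 282 [113 102 101 170 180 190 188 196 206 199 199 203  95]
170 239 282 [115  95 108 117 113 134 157 194 206 196 204 203 120]
195 240 282 [115 107 112 191 190 156 150 190 197 196 198 204  95]
220 241 282 [116 112 177 186 191 189 179 188 191 190 193 199 110]
245 243 282 [181 183 145 187 191 188 182 180 185 183 187 186 134]
[ 0.4147 -0.2054  0.145 ]
[ 0.4137 -0.1702  0.145 ]
[ 0.5216 -0.1637  0.145 ]
[ 0.5217 -0.2026  0.145 ]
```

drive_tool --increments '[[[1,0,0.015,0.45,0],[1,0,0.015,0.75,0],[1,0,0.015,0.84,0],[1,0,0.015,0.84,0]]]' --squeeze 25

```text
time_s: 2.02
tcp_pos: [0.468, -0.187, 0.1369]
eef_rot: [-180.0, -0.0, 180.0]
contact_force: [0.3, -0.4, -0.6]
gripper_width: 0.0874
gripper_force: 0.0
```

drive_tool --increments '[[[-1,0,0,0,0],[-1,0,0,0,0],[-1,0,0,0,0],[-1,0,0,0,0],[-1,0,0,0,0]]]'

```text
time_s: 2.65
tcp_pos: [0.4681, -0.1862, 0.1369]
eef_rot: [180.0, 0.0, -180.0]
contact_force: [-0.4, -0.3, 0.2]
gripper_width: 0.0435
gripper_force: 0.0
```

drive_tool --increments '[[[-1,0,0,0,0],[-1,0,0,0,0],[-1,0,0,0,0]]]'

```text
time_s: 3.02
tcp_pos: [0.4681, -0.1862, 0.1368]
eef_rot: [-180.0, 0.0, -180.0]
contact_force: [-1.4, 1.8, 1.6]
gripper_width: 0.0397
gripper_force: 24.8
```

drive_tool --increments '[[[-1,0,0,-0.2,0],[-1,0,0,-0.5,0],[-1,0,0,-0.8,0],[-1,0,0,-0.8,0]]]'

```text
time_s: 3.52
tcp_pos: [0.4695, -0.1865, 0.2354]
eef_rot: [-180.0, 0.3, -180.0]
contact_force: [0.3, -0.3, -0.7]
gripper_width: 0.0402
gripper_force: 24.8
```

```bash
python3 - <<'E'
from h import *
go((.527,.032,.232,-180),(.527,.032,.05,170))
E
```

```text
t 3.525 tcp [ 0.4695 -0.1865  0.2354] yaw -179.98
[-0.48, 1.82, 0.03] 0.0001
[-0.472, 1.821, 1.546] 0.0278
```

drive_tool --increments '[[[-1,-0.1,0.4,0,0],[-1,-0.24,0.9,0,0],[-1,-0.24,0.9,0,0]]]'

```text
time_s: 3.9
tcp_pos: [0.4973, -0.075, 0.2316]
eef_rot: [180.0, -0.1, -179.8]
contact_force: [-1.4, -0.3, -1.4]
gripper_width: 0.0401
gripper_force: 24.8
```

drive_tool --increments '[[[-1,-0.12,0.46,0,-0.01],[-1,-0.24,0.91,0,-0.027],[-1,-0.24,0.91,0,-0.027],[-1,-0.24,0.91,0,-0.027]]]'

```text
time_s: 4.4
tcp_pos: [0.5249, 0.0306, 0.2317]
eef_rot: [-180.0, -0.1, -170.3]
contact_force: [-0.9, 0.3, -1.2]
gripper_width: 0.0398
gripper_force: 24.8
```

```bash
python3 - <<'E'
from h import *
m=camera_model('wrist');im=capture('wrist');cv2.imwrite('pics/w2.png',im[:,:,::-1])
print(r.get_state()['gripper_force']);go((.527,.032,.05,-170.4))
E
```

```text
24.77504789829254
t 4.45 tcp [0.525  0.0302 0.232 ] yaw -170.32
[-0.021, 0.013, 1.517] 0.0002
```

View pics/w2.png

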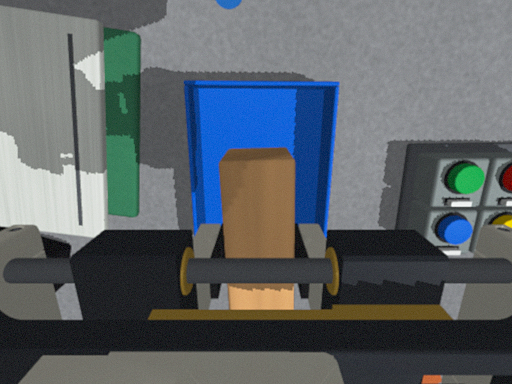

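The offcut is held over the bin: block columns 222–295, bin walls 187–337, and the two are parallel and centred.

drive_tool --increments '[[[-1,0,0,0.4,0],[-1,0,0,0.8,0],[-1,0,0,0.8,0]]]'

```text
time_s: 4.82
tcp_pos: [0.5228, 0.0288, 0.1339]
eef_rot: [-179.9, -0.4, -170.4]
contact_force: [1.1, -0.5, 1.0]
gripper_width: 0.0398
gripper_force: 24.8
```

drive_tool --increments '[[[-1,0,0,0.35,0],[-1,0,0,0.65,0],[-1,0,0,0.73,0],[-1,0,0,0.73,0]]]'

```text
time_s: 5.32
tcp_pos: [0.5265, 0.0308, 0.0504]
eef_rot: [-180.0, 0.1, -170.3]
contact_force: [0.5, 0.1, -1.2]
gripper_width: 0.0397
gripper_force: 24.8
```

drive_tool --increments '[[[0.4,0,0,0,0],[0.4,0,0,0,0],[0.4,0,0,0,0],[0.4,0,0,0,0]]]'

```text
time_s: 5.82
tcp_pos: [0.5257, 0.0311, 0.0495]
eef_rot: [180.0, 0.0, -170.3]
contact_force: [-0.4, -0.9, -0.6]
gripper_width: 0.0613
gripper_force: 0.0
```

drive_tool --increments '[[[0.4,0,0,-0.3,0],[0.4,0,0,-0.75,0],[0.4,0,0,-1,0],[0.4,0,0,-1,0]]]'

```text
time_s: 6.32
tcp_pos: [0.5271, 0.0315, 0.172]
eef_rot: [179.9, 0.3, -170.2]
contact_force: [0.3, 0.4, -0.4]
gripper_width: 0.0612
gripper_force: 0.0
```

```bash
python3 - <<'E'
from h import *
im=capture('scene');cv2.imwrite('pics/s2.png',im[:,:,::-1])
go((.548,.28,.17,-170))
E
```

```text
t 6.375 tcp [0.526  0.0313 0.1702] yaw -170.27
[-0.531, 2.012, 0.004] -0.0007
```

View pics/s2.png

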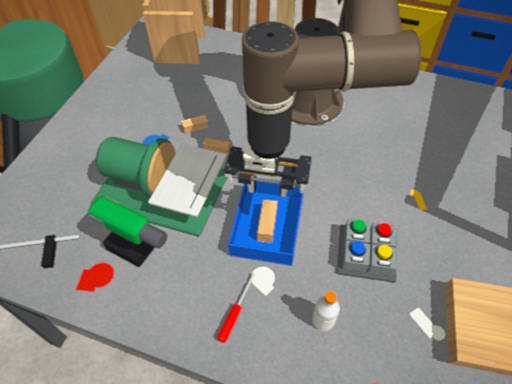

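The block lies in the bin at about (268,220). The bystanders haven't moved. Next I'll close the jaws and move to where the wrist camera can see the panel.

```bash
python3 - <<'E'
from h import *
go((.6,.305,.19,-170.3))
E
```

```text
t 6.375 tcp [0.526  0.0313 0.1702] yaw -170.27
[-0.994, 2.144, -0.161] 0.0001
```

drive_tool --increments '[[[-1,-0.33,0.71,-0.16,0],[-1,-0.33,0.71,-0.16,0]]]'

```text
time_s: 6.62
tcp_pos: [0.5504, 0.1232, 0.1877]
eef_rot: [-180.0, -0.1, -170.3]
contact_force: [-0.2, 0.3, -0.6]
gripper_width: 0.0468
gripper_force: 0.0
```

drive_tool --increments '[[[-1,-0.33,0.71,0,0],[-1,-0.33,0.71,0,0]]]'

```text
time_s: 6.88
tcp_pos: [0.5748, 0.2146, 0.1866]
eef_rot: [-180.0, -0.1, -170.2]
contact_force: [0.6, -1.2, -0.2]
gripper_width: 0.0267
gripper_force: 0.0
```

drive_tool --increments '[[[-1,-0.33,0.72,0,0],[-1,-0.33,0.72,0,0],[-1,-0.33,0.72,0,0],[-1,-0.33,0.72,0,0]]]'

```text
time_s: 7.38
tcp_pos: [0.5986, 0.3035, 0.1868]
eef_rot: [-179.9, -0.1, -170.3]
contact_force: [0.2, 0.8, 0.4]
gripper_width: 0.0005
gripper_force: 0.0
```

```bash
python3 - <<'E'
from h import *
m=camera_model('wrist');im=capture('wrist');cv2.imwrite('pics/w3.png',im[:,:,::-1])
h=cv2.cvtColor(im,cv2.COLOR_RGB2HSV)
for n,a,b in (('yellow',22,35),('blue',100,125),('green',50,80),('red',-5,5)):
    H=h[...,0].astype(int);H=np.where(H>170,H-180,H)
    mk=((H>=a)&(H<=b)&(h[...,1]>140)&(h[...,2]>70)).astype(np.uint8)
    k,_,st,c=cv2.connectedComponentsWithStats(mk)
    for i in range(1,k):
        if st[i,4]>300: print(n,st[i],c[i].round(1),at('wrist',c[i],.072,m))
go((.537,.342,.12,-170.3))
E
```

```text
yellow [ 296  118   38   38 1131] [314.9 136.3] [0.5371 0.3469 0.072 ]
blue [    0     0   122   182 14614] [ 66.3 100.2] [0.5439 0.1175 0.072 ]
blue [ 228  119   37   38 1106] [246.  137.4] [0.5491 0.2832 0.072 ]
green [ 224   40   40   44 1366] [244.1  61.6] [0.4849 0.2714 0.072 ]
red [ 298   39   42   45 1428] [318.4  61.1] [0.4734 0.3352 0.072 ]
t 7.425 tcp [0.5987 0.3032 0.1874] yaw -170.29
[0.452, 0.406, 0.562] 0.0
```

View pics/w3.png

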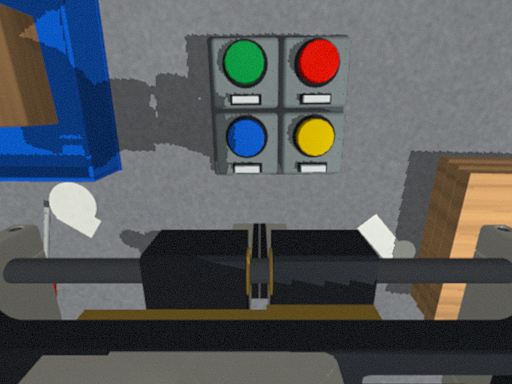

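The caps are at: yellow (315,136), blue (246,137), green (244,62), red (318,61). The wrist and top measurements agree within 5 mm.

```bash
python3 - <<'E'
from h import *
go((.537,.344,.1,-170.3))
E
```

```text
t 7.425 tcp [0.5987 0.3032 0.1874] yaw -170.29
[0.449, 0.423, 0.728] 0.0
```

drive_tool --increments '[[[-1,0.449,0.423,0,0],[-1,0.449,0.423,0,0],[-1,0.449,0.423,0.4,0],[-1,0.449,0.423,0.728,0],[-1,0.449,0.423,0.728,0]]]'

```text
time_s: 8.05
tcp_pos: [0.5362, 0.3426, 0.0983]
eef_rot: [-179.8, -0.3, -170.3]
contact_force: [0.0, -0.3, 1.1]
gripper_width: 0.0007
gripper_force: 0.0
```

drive_tool --increments '[[[-1,0,0,0,0],[-1,0,0,0.09,0],[-1,0,0,0.15,0],[-1,0,0,0.18,0],[-1,0,0,0.18,0]]]'

```text
time_s: 8.68
tcp_pos: [0.5378, 0.3452, 0.0796]
eef_rot: [180.0, 0.0, -170.3]
contact_force: [-0.3, 0.2, 3.0]
gripper_width: 0.0002
gripper_force: 1.5
```

drive_tool --increments '[[[-1,0,0,0.03,0],[-1,0,0,0.055,0],[-1,0,0,0.055,0],[-1,0,0,0.055,0]]]'

```text
time_s: 9.18
tcp_pos: [0.5379, 0.3453, 0.0751]
eef_rot: [180.0, 0.1, -170.2]
contact_force: [-6.4, -2.5, 18.7]
gripper_width: 0.0002
gripper_force: 9.5
```

The force of 18.7 N means the hard stop, so yellow is fully down. Lifting off and moving to blue.

drive_tool --increments '[[[-1,0,0,-0.1,0],[-1,0,0,-0.25,0],[-1,0,0,-0.25,0],[-1,0,0,-0.25,0]]]'

```text
time_s: 9.68
tcp_pos: [0.5373, 0.3449, 0.1025]
eef_rot: [-180.0, -0.0, -170.3]
contact_force: [0.2, 0.3, 0.2]
gripper_width: 0.0002
gripper_force: 0.0
```

```bash
python3 - <<'E'
from h import *
go((.549,.281,.1,-170.3))
E
```

```text
t 9.675 tcp [0.5373 0.3449 0.1025] yaw -170.28
[-0.006, -0.541, 0.021] 0.0
```

drive_tool --increments '[[[-1,-0.006,-0.28,-0.02,0],[-1,-0.006,-0.541,-0.02,0],[-1,-0.006,-0.541,0,0],[-1,-0.006,-0.541,0,0]]]'

```text
time_s: 10.18
tcp_pos: [0.5491, 0.2812, 0.1022]
eef_rot: [-180.0, -0.0, -170.3]
contact_force: [1.2, 0.6, 0.3]
gripper_width: 0.0004
gripper_force: 0.0
```

drive_tool --increments '[[[-1,0,0,0.09,0],[-1,0,0,0.16,0],[-1,0,0,0.22,0],[-1,0,0,0.245,0],[-1,0,0,0.245,0]]]'

```text
time_s: 10.8
tcp_pos: [0.549, 0.2816, 0.0751]
eef_rot: [180.0, 0.0, -170.2]
contact_force: [-8.2, 0.2, 18.1]
gripper_width: 0.0004
gripper_force: 9.2
```

drive_tool --increments '[[[-1,0,0,-0.1,0],[-1,0,0,-0.25,0],[-1,0,0,-0.25,0],[-1,0,0,-0.25,0]]]'

```text
time_s: 11.3
tcp_pos: [0.549, 0.281, 0.1027]
eef_rot: [-180.0, -0.0, -170.3]
contact_force: [-0.8, -0.5, 0.1]
gripper_width: 0.0005
gripper_force: 0.0
```

```bash
python3 - <<'E'
from h import *
go((.4855,.270,.1025,-170.3))
E
```

```text
t 11.3 tcp [0.549  0.281  0.1027] yaw -170.28
[0.537, -0.001, 0.002] 0.0001
```

drive_tool --increments '[[[-1,0.28,0,0,0],[-1,0.537,0,0,0],[-1,0.537,0,0,0],[-1,0.537,0,0,0]]]'

```text
time_s: 11.8
tcp_pos: [0.4861, 0.2705, 0.1032]
eef_rot: [-180.0, 0.0, -170.2]
contact_force: [0.2, -0.6, -0.4]
gripper_width: 0.0004
gripper_force: 0.0
```

drive_tool --increments '[[[-1,0,0,0.09,0],[-1,0,0,0.16,0],[-1,0,0,0.22,0],[-1,0,0,0.245,0],[-1,0,0,0.245,0]]]'

```text
time_s: 12.42
tcp_pos: [0.486, 0.2702, 0.0751]
eef_rot: [-180.0, 0.0, -170.2]
contact_force: [-4.8, -2.2, 15.9]
gripper_width: 0.0007
gripper_force: 7.9
```

Green is on its stop. I'll lift well clear and look.

drive_tool --increments '[[[-1,0,0,-0.1,0],[-1,0,0,-0.5,0],[-1,0,0,-1,0],[-1,0,0,-1,0]]]'

```text
time_s: 12.92
tcp_pos: [0.488, 0.2721, 0.1991]
eef_rot: [179.7, 0.4, -170.2]
contact_force: [-0.4, -0.2, 0.4]
gripper_width: 0.0006
gripper_force: 0.0
```

drive_tool --increments '[[[-1,-0.5,0,0,0],[-1,-1,0,0,0],[-1,-1,0,0,0],[-1,-1,0,0,0]]]'

```text
time_s: 13.42
tcp_pos: [0.6036, 0.2901, 0.1923]
eef_rot: [-179.9, -0.1, -170.3]
contact_force: [0.1, 0.2, -0.3]
gripper_width: 0.0007
gripper_force: 0.0
```

```bash
python3 - <<'E'
from h import *
a=capture('wrist')[:,:,::-1];b=capture('scene')[:,:,::-1]
f=lambda i:cv2.resize(i,(390,292))
cv2.imwrite('pics/f.png',np.vstack([np.hstack([f(a),f(b)]),np.hstack([f(b[190:290,310:440]),f(a[60:260,130:390])])]))
E
```

```text
(no output)
```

View pics/f.png

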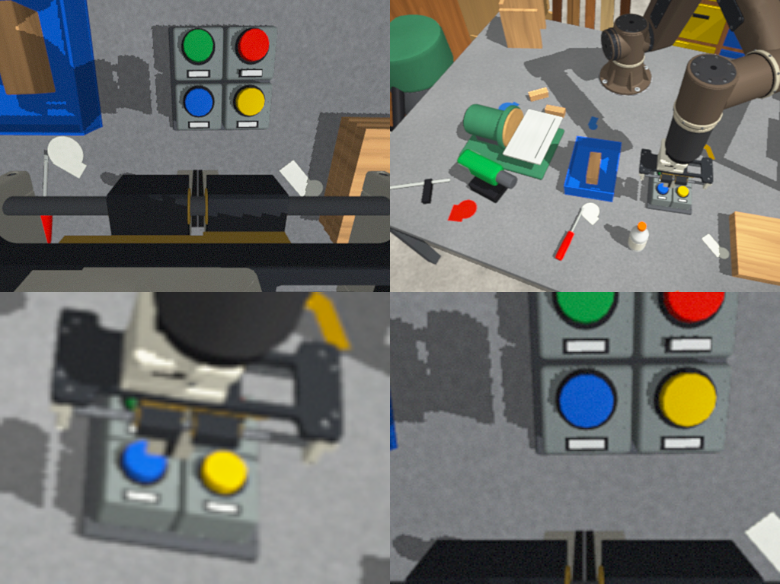

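The block is in the bin. The yellow, blue and green tabs look flush, and only red's still stands, going by its shadow. The caps are up and the bystanders are where they were.

```bash
python3 -c "
from plant import job
print(job.close_job())"
```

```text
the job is handed in; nothing more can be done
None
```

The offcut is in the blue bin, yellow, blue and green were each pressed to the stop and released in that order, red was not touched, and the job was handed in at about 13.5 s.

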